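# Zero the bench balance and set the check weight on its pan

### The job

Check the bench balance: while its pan is empty, press the round green zero key fully in and let it come back up. Then stand the big brass check weight upright on the centre of the pan, under the clear draught shield, lowering it gently until the pan is carrying some of its weight before you let go; do not drop it or press it down hard, and leave the small steel weight, the green jar and the yellow tin where they are.

Things in the scene. Friction and masses are not known exactly. Their poses are not given: they have to be found in the camera images.
- balance: white bench balance with a dark display, fixed. Origin on the bench right under the centre of its steel pan; +x points to its back, -x to its open front, z up. Housing x -125 to +95, y -100 to +100 mm, its top 47 mm above the bench. The fingers cannot reach the pan's centre pointing straight down (roof); pointing forward and down along +x, 35 to 45 degrees from vertical, they can
- pan_axis (a point): point on the pan's vertical axis, 47 mm above the bench. Pan: 92 mm across, 4 mm thick, flat; its empty top stands 16 to 37 mm above this point, set anew each time and not reported: find it by touch. It is sprung straight down, 0.8 N per mm, with a stop after 12 mm, and sinks about 4 to 6 mm under the check weight
- roof_edge (a point): middle of the front edge of the clear draught shield's roof, at the roof's underside: 6 mm behind the pan's axis, 199 mm above the bench. The roof runs from here back to x = +93 mm (balance frame), 8 mm thick; back wall at x = +90, side walls at y = +-97 from x = -23 to +93. The front, and all above the pan ahead of this edge, is open
- zero_key_top (a point): centre of the top of the green zero key (26 mm across) on the front right of the balance's housing (about x = -97, y = -55 mm in the balance's frame); pressed straight down
- zero_key (a joint): travel of the zero key in m: 0 up, 0.006 fully in (5 N); it springs back
- check_weight: big brass check weight, loose: a cylinder 40 mm across and 51 mm high with a 24 mm knob on top, 60 mm high in all, 0.3 to 0.5 kg. Origin at the centre of its underside, z up along its axis. Grip it across the 40 mm cylinder
- small_weight: small steel weight, 26 mm across, 38 mm high, loose bystander; origin at the centre of its underside
- green_jar: small glass jar with green content, 40 mm across, 39 mm high, loose bystander; origin at the centre of its underside
- paste_tin: flat yellow tin with grey lid, 36 x 50 x 20 mm, loose bystander; origin at the centre of its underside
Mind the look-alikes: they are no part of the job. Several things have the shape of the check_weight; the one meant has the colours described above.

How it is judged:
By the outcome, as a careful person would: the job done as asked, in the order asked, and still so for the second after the job is handed in, with the robot touching nothing.
It also fails if it takes over 61 s, if anything falls off the work surface, if the arm or the gripper's body presses on something with over 40 N, if the wrist force passes 120 N, or if a joint passes its speed limit or range.

### The arm

A 6-joint arm with a two-finger parallel gripper is mounted at the origin on a cart in front of the work surface, level with it; the furniture and walls round the work are solid. World frame = base frame: x ahead of the robot, y to its left, z up, the work surface at z = 0. Lengths are in mm, angles in degrees, forces in N, time in s.
With the tool pointing down it reaches from about 350 to 850 mm from the base axis. Payload 8.1 kg.
Tool frame: the origin (TCP) lies at the very end of the fingers, on their centre line; the grasp point (between the pads) lies 19 mm behind it; z points along the fingers, y is the direction in which the jaws open and shut (so a half turn about z gives the same grasp; the last joint's range is limited). The gripper opens to 85 mm and grips with 20 to 120 N. Pads are 22 mm wide; open, the fingers measure 114 mm over their backs; the gripper's body (76 mm by 85 mm) begins 54 mm behind the grasp point. The pads swing forward as they close: fully open they stand 13 mm farther back than shut.
Start: joints at [-71.471, 7.471, 85.268, -0, 87.261, -4.893], TCP at [238.525, -550.555, 231.292] pointing down, gripper open.
Joint ranges: [-169.43, 169.43], [-51.17, 129.36], [1.28, 143.12], [-76.62, 256.62], [0, 156.53], [-152.29, 152.29]. Speed limits (degrees/s): [136.94, 136.94, 159.86, 180, 180, 180].

### API

Orientations are given as [roll, pitch, yaw] about the fixed x, y, z axes, in that order (R = Rz(yaw) Ry(pitch) Rx(roll)).
In Python, from bench import r gives the robot as it stands.
- The arm moves only by the shell command python3 -m jog 'ROWS' [OPENING] [FORCE]. ROWS is JSON, a list of rows, each a list of 6 numbers: the shift along the tool's x, y, z normalised to -1 to 1, where 1 is 0.25 m, then the turn, a rotation vector about the tool's x, y, z normalised to -1 to 1, where 1 is pi rad. In form: [[x, y, z, ax, ay, az], ...]. A call has 1 to 10 rows; each row is the pose to reach, as a shift and turn from the pose commanded when the call began, along the tool's axes at that moment, turning the shorter way round; what a row does not reach only later rows make up. A row lasts 1/10 s, in which the tool goes at most 50 mm and 8.59 degrees, less where a joint would pass 70% of its speed; a pose out of reach is approached as far as the arm can. A call with a number of a shift or a turn outside -1 to 1 is refused whole. A call with a gripper value outside its range is refused whole. OPENING is the opening, from 0 (shut) to 1 (fully open), set as the call begins (- or left out, the last holds). The fingers move at their own pace and stop on an object; FORCE is the grip in N (left out, the last holds). Time passes only in rows, so rows that repeat a pose let the fingers close. It gives the time, the measured TCP pose, the force and the opening at its end, in the units of the state.
- r.sense(): the state, without advancing time (a new reading comes with each control period).
- r.snapshot(name): name is "side" or "top"; returns a dict with "pixels" (420x560x3 uint8, red, green, blue), "intrinsics" (3x3 intrinsics, pixels), "extrinsics" (4x4, takes a point from camera to world coordinates). Camera axes: x right, y down, z forward; pixel columns grow to the right and rows downward; lengths in mm; the calibration is good to about 2 mm. A picture is of the moment at which its call begins. There is no depth.
- r.hand_in(): hands the job in, once; it reports no verdict.
The state is a dict: "time": time; "joint_pos": joint angles; "qd": joint speeds; "joint_efforts": joint torques, N m; "tool_pos": TCP position; "tcp_rot": TCP orientation; "ft_force": force on the tool from outside, world axes, zero at the start; "wrist_torque": the same for the moment, N m; "finger_gap": finger opening in mm.
Only numpy, scipy, OpenCV 4.12 (cv2) and the standard library are available. Lean on these libraries where they do the work, as an engineer would, in place of code of your own. Each camera call takes 0.05 s, during which the arm holds its last target.

## Working session

There is one attempt and no reset: what is moved stays moved. The work goes in short steps, Python scripts to look and compute and a shell command to move; the robot and the scene stay as the last step left them, time stands still between calls to the robot, and variables do not carry over. Pictures are saved under pics/ and viewed, and the job is handed in when it is done.

```bash
mkdir -p pics; ls; python3 - <<'E'
from bench import r
import cv2,numpy as np
print(r.sense())
for n in("side","top"):
    s=r.snapshot(n); cv2.imwrite(f"pics/{n}0.png",s["pixels"][:,:,::-1]); np.savez(f"pics/{n}0.npz",**s)
    print(n,np.round(s["intrinsics"],1).tolist(),np.round(s["extrinsics"],3).tolist())
E
```

```text
pics
{'time': 0.0, 'joint_pos': array([-7.14685561e+01,  7.51569275e+00,  8.53289899e+01,  6.95262441e-04,
        8.72592682e+01, -4.89252965e+00]), 'qd': array([ 0.11599282, -0.0988195 ,  0.04284986,  0.03184214,  0.04655004,
        0.03423047]), 'joint_efforts': array([ 2.61034118e-03, -5.69391167e+01, -5.00542045e+01, -1.99377469e-04,
        1.50506885e-02,  1.18081621e-05]), 'tool_pos': array([ 238.37888305, -550.03332305,  230.2410837 ]), 'tcp_rot': array([-1.79896487e+02, -9.55753302e-03,  2.34239311e+01]), 'ft_force': array([-0.25869125, -0.46232585,  0.05000136]), 'wrist_torque': array([ 0.00957118, -0.03933406, -0.0078623 ]), 'finger_gap': 85.44238590201654}
side [[399.8, 0.0, 286.0], [0.0, 399.8, 207.1], [0.0, 0.0, 1.0]] [[-0.946, -0.128, 0.297, 301.683], [-0.322, 0.449, -0.833, 641.636], [-0.026, -0.884, -0.466, 609.328], [0.0, 0.0, 0.0, 1.0]]
top [[455.6, 0.0, 286.4], [0.0, 455.6, 209.6], [0.0, 0.0, 1.0]] [[-0.012, -0.981, 0.192, 401.802], [-1.0, 0.007, -0.027, -164.026], [0.025, -0.193, -0.981, 1013.374], [0.0, 0.0, 0.0, 1.0]]
```

View pics/side0.png

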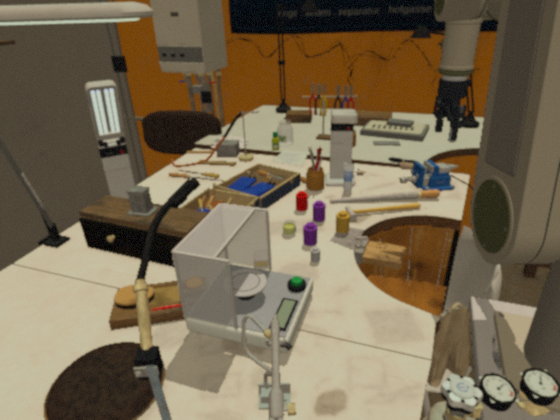

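View pics/top0.png

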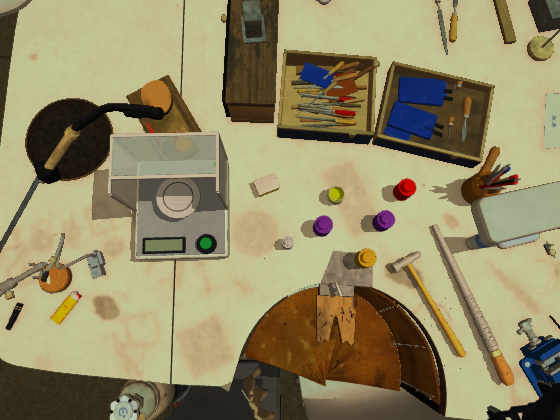

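The check-weight-shaped things in the top view are brass (367,258), purple (323,226), purple (385,220) and red (404,188). By description, brass is the one. Other things seen: small steel weight (288,242), jar (336,194), tin (265,185), balance (180,195) and green key (206,243). Next, a close crop and the measurements.

```bash
cat > h.py <<'E'
import numpy as np,cv2
def load(n):
    return dict(np.load(f"pics/{n}.npz"))
def ray(s,u,v):
    K=s["intrinsics"];E=s["extrinsics"]
    d=E[:3,:3]@np.linalg.inv(K)@np.array([u,v,1.]);return E[:3,3],d/np.linalg.norm(d)
def onz(s,u,v,z):
    o,d=ray(s,u,v);return o+d*(z-o[2])/d[2]
def two(r1,r2):
    (o1,d1),(o2,d2)=r1,r2
    A=np.stack([d1,-d2],1);t=np.linalg.lstsq(A,o2-o1,rcond=None)[0]
    p,q=o1+t[0]*d1,o2+t[1]*d2
    return (p+q)/2,np.linalg.norm(p-q)
def proj(s,p):
    E=s["extrinsics"];c=E[:3,:3].T@(np.asarray(p,float)-E[:3,3]);q=s["intrinsics"]@c;return q[:2]/q[2]
def blob(s,lo,hi,box):
    hsv=cv2.cvtColor(s["pixels"],cv2.COLOR_RGB2HSV);m=cv2.inRange(hsv,lo,hi)
    x0,y0,x1,y1=box;k=np.zeros_like(m);k[y0:y1,x0:x1]=m[y0:y1,x0:x1]
    n,l,st,c=cv2.connectedComponentsWithStats(k)
    i=1+np.argmax(st[1:,4]);return c[i],st[i],l==i
E
python3 - <<'E'
from h import *
T,S=load("top0"),load("side0")
a=cv2.resize(T["pixels"][120:280,100:300],None,fx=4,fy=4,interpolation=2)[:, :, ::-1]
cv2.imwrite("pics/c_bal.png",a[:600])
b=cv2.resize(T["pixels"][230:300,310:410],None,fx=5,fy=5,interpolation=2)[:,:,::-1]
c=cv2.resize(S["pixels"][185:265,285:375],None,fx=5,fy=5,interpolation=2)[:,:,::-1]
b=cv2.copyMakeBorder(b,0,50,0,0,0)[:400,:400];c=c[:400,:400]
cv2.imwrite("pics/c_w.png",np.hstack([b,c]))
cv2.imwrite("pics/c_bs.png",cv2.resize(S["pixels"][195:350,170:330],None,fx=3.8,fy=3.8,interpolation=2)[:,:,::-1])
for nm,s,box in(("top",T,(190,230,220,258)),("side",S,(280,270,312,300))):
    print(nm,"key",blob(s,(45,80,40),(90,255,255),box)[:2])
for nm,s,box in(("top",T,(345,240,385,275)),("side",S,(330,200,356,240))):
    print(nm,"brass",blob(s,(15,130,90),(30,255,255),box)[:2])
E
```

```text
top key (array([205.288, 242.752]), array([199, 237,  13,  12, 125], dtype=int32))
side key (array([296.33043478, 281.31304348]), array([290, 276,  14,  11, 115], dtype=int32))
top brass (array([366.87234043, 257.37234043]), array([358, 248,  19,  20, 282], dtype=int32))
side brass (array([342.52459016, 221.44672131]), array([337, 211,  13,  22, 244], dtype=int32))
```

View pics/c_bal.png

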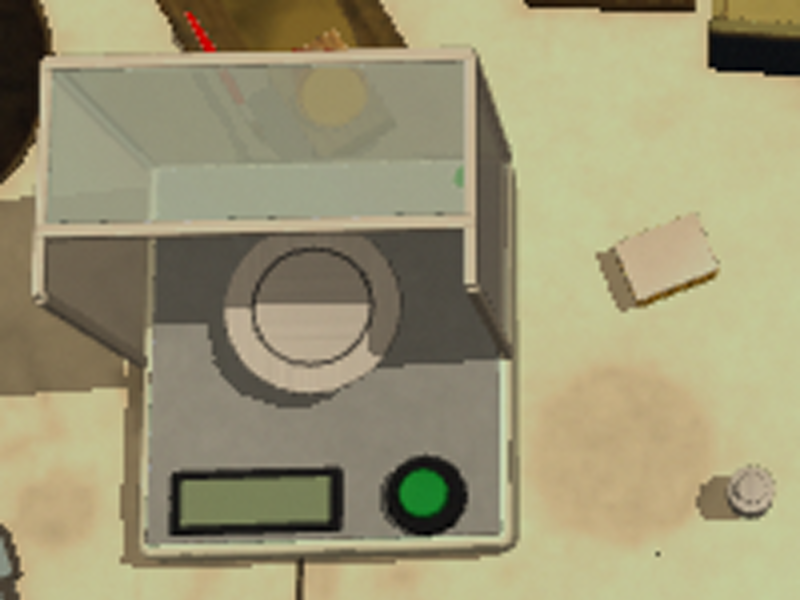

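View pics/c_w.png

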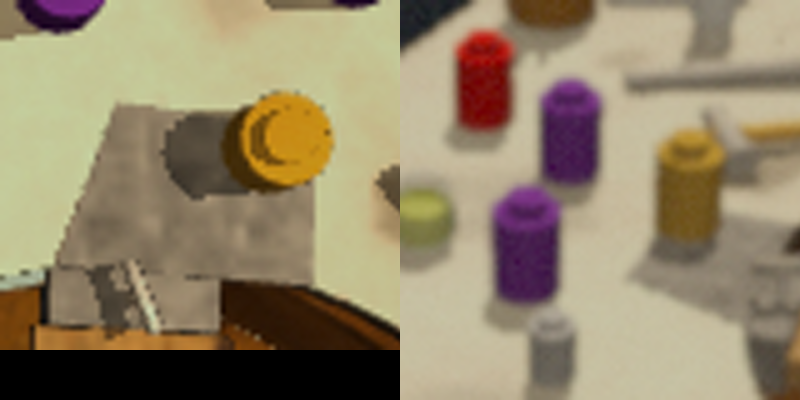

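View pics/c_bs.png

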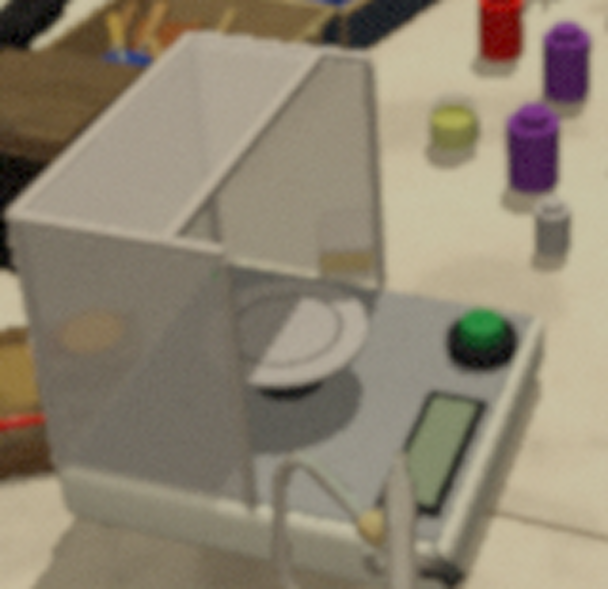

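The crops confirm it. The brass weight is yellow, upright with its knob on top, and stands on a thin grey plate at the bench edge, top (367,257) and side (343,221). The pan is empty, at top (177,195). The key is at top (205,243) and side (296,281). Now I triangulate.

```bash
python3 - <<'E'
from h import *
np.set_printoptions(precision=1,suppress=True)
T,S=load("top0"),load("side0")
print("key",*two(ray(T,205.3,242.7),ray(S,296.3,280.8)))
# crop coords -> pixels; (c+.5)/f-.5+off
t=lambda x,y:((x+.5)/4-.5+100,(y+.5)/4-.5+120)
s=lambda x,y:((x+.5)/3.8-.5+170,(y+.5)/3.8-.5+195)
def P(n,a,b): p,e=two(ray(T,*t(*a)),ray(S,*s(*b)));print(n,p,round(e,1));return p
L=P("roof front L",(38,232),(222,242)); 
R=P("roof front R",(470,222),(370,58))
BL=P("roof back L",(44,60),(12,215)); BR=P("roof back R",(475,50),(195,38))
# housing top front corners z=47
for c in((146,548),(514,545),(514,165)): print("house",c,onz(T,*t(*c),45))
print("house side FR",onz(S,*s(540,318),47),"FL",onz(S,*s(455,555),47))
P("pan centre",(312,306),(292,332))
print("pan R edge",P("r",(402,306),(368,322)) if 0 else "")
# brass: edges top view
for nm,X,bx in(("top",T,(345,240,385,275)),("side",S,(330,200,356,240))):
    c,st,m=blob(X,(15,100,60),(32,255,255),bx);ys,xs=np.where(m);print(nm,c,st)
g=lambda x,y:((x+.5)/5-.5+310,(y+.5)/5-.5+230)
k=lambda x,y:((x-400+.5)/5-.5+285,(y+.5)/5-.5+185)
def Q(n,a,b): p,e=two(ray(T,*g(*a)),ray(S,*k(*b)));print(n,p,round(e,1));return p
Q("brass knob top",(286,137),(692,138))
Q("brass cyl top",(287,138),(690,150))
for z in(40,51,60):print(z,onz(T,*g(287,138),z))
print("base side",onz(S,*k(687,232),0))
for n,c,z in(("steel",(288,242),38),("purple1",(323,226),51),("purple2",(385,220),51),("jar",(336,194),39),("red",(404,188),51),("tin",(265,185),20)): print(n,onz(T,*c,z))
E
```

```text
key [518.9 -19.8  60.2] 0.9018614898439201
roof front L [608.5 129.4 206.7] 25.8
roof front R [611.4 -64.  203.5] 28.7
roof back L [703.5 137.2 204.2] 1.6
roof back R [708.4 -61.3 200.2] 3.5
house (146, 548) [493.  127.1  45. ]
house (514, 545) [492.7 -66.1  45. ]
house (514, 165) [702.1 -63.5  45. ]
house side FR [493.1 -54.2  47. ] FL [483.1 135.5  47. ]
pan centre [613.1  36.6  78.6] 4.8
pan R edge 
top [364.9 258.2] [354 248  23  21 366]
side [342.5 221.7] [336 211  15  23 280]
brass knob top [ 485.6 -358.5   58.1] 1.3
brass cyl top [ 486.4 -360.7   48.9] 0.4
40 [ 487.4 -362.5   40. ]
51 [ 486.5 -360.3   51. ]
60 [ 485.7 -358.4   60. ]
base side [ 484.  -350.7    0. ]
steel [ 522.  -193.6   38. ]
purple1 [ 554.1 -268.6   51. ]
purple2 [ 566.1 -403.    51. ]
jar [ 627.1 -300.6   39. ]
red [ 636.8 -448.6   51. ]
tin [ 653.2 -144.1   20. ]
```

```bash
python3 - <<'E'
from h import *
np.set_printoptions(precision=1,suppress=True)
T,S=load("top0"),load("side0")
t=lambda x,y:((x+.5)/4-.5+100,(y+.5)/4-.5+120)
s=lambda x,y:((x+.5)/3.8-.5+170,(y+.5)/3.8-.5+195)
def P(n,a,b): p,e=two(ray(T,*t(*a)),ray(S,*s(*b)));print(n,p,round(e,1));return p
P("wall top front L",(38,298),(222,242)); P("wall top front R",(470,288),(370,58))
P("roof front L",(38,232),(178,236)); P("roof front R",(470,222),(318,55))
for n,y in(("L",97),("R",-97)):
  pass
def fit(yaw):
    c,s_=np.cos(np.radians(yaw)),np.sin(np.radians(yaw))
    return np.array([[c,-s_],[s_,c]])
# estimates of pan axis from each feature, for yaw candidates
K=np.array([518.9,-19.8])
for yaw in(-0.5,0,.5,1,1.5,2):
    R=fit(yaw)
    print(yaw,"key",K-R@[-97,-55],"RB L",np.array([703.5,137.2])-R@[93,99],"RB R",np.array([708.4,-61.3])-R@[93,-99],
     "hFL",onz(T,*t(146,545),47)[:2]-R@[-125,100],"hFR",onz(T,*t(514,543),47)[:2]-R@[-125,-100])
# pan disc ellipse: rim extents at top view
L,R_=t(223,308),t(402,306)
for z in(63,70,77,84): 
    a,b=onz(T,*L,z),onz(T,*R_,z); print(z,"panwidth",np.linalg.norm(a-b),(a+b)/2, "side ctr", onz(S,*s(291,332),z), "topctr",onz(T,*t(312,304),z))
E
```

```text
wall top front L [591.8 132.6 207.3] 2.5
wall top front R [595.1 -60.6 203.2] 0.4
roof front L [618.5 133.1 206.9] 5.6
roof front R [626.9 -59.8 200.8] 0.5
-0.5 key [616.4  34.4] RB L [609.6  39. ] RB R [616.3  38.5] hFL [618.6  25.5] hFR [619.5  32.6]
0 key [615.9  35.2] RB L [610.5  38.2] RB R [615.4  37.7] hFL [619.4  26.5] hFR [618.6  33.7]
0.5 key [615.4  36. ] RB L [611.4  37.4] RB R [614.5  36.9] hFL [620.3  27.6] hFR [617.7  34.8]
1 key [614.9  36.9] RB L [612.2  36.6] RB R [613.7  36.1] hFL [621.2  28.7] hFR [616.8  35.9]
1.5 key [614.4  37.7] RB L [613.1  35.8] RB R [612.8  35.2] hFL [622.   29.9] hFR [615.9  36.9]
2 key [613.9  38.6] RB L [614.  35.] RB R [612.   34.4] hFL [622.8  31. ] hFR [615.  38.]
63 panwidth 94.53300410080793 [618.5  40.3  63. ] side ctr [620.1  19.1  63. ] topctr [620.1  40.7  63. ]
70 panwidth 93.83671893385318 [616.9  38.8  70. ] side ctr [616.   27.1  70. ] topctr [618.5  39.2  70. ]
77 panwidth 93.14043376689848 [615.3  37.3  77. ] side ctr [612.   35.1  77. ] topctr [616.9  37.7  77. ]
84 panwidth 92.44414859994376 [613.7  35.8  84. ] side ctr [607.9  43.1  84. ] topctr [615.3  36.2  84. ]
```

```bash
cat >> h.py <<'E'
from scipy.spatial.transform import Rotation as Ro
import json,os,sys
def getc():
    if os.path.exists("cmd.json"):
        d=json.load(open("cmd.json"));return np.array(d["p"]),Ro.from_matrix(d["R"])
    return np.array([238.525,-550.555,231.292]),Ro.from_euler("xyz",[-180,0,23.424],degrees=True)
def upd(row):   # book-keeping of the commanded pose
    p,R=getc();p=p+R.apply(np.array(row[:3])*250);R=R*Ro.from_rotvec(np.array(row[3:])*np.pi)
    json.dump(dict(p=p.tolist(),R=R.as_matrix().tolist()),open("cmd.json","w"))
def ori(az,tilt): # tool x horizontal heading az, fingers tilted forward by tilt from straight down
    return Ro.from_euler("z",az,degrees=True)*Ro.from_euler("y",-tilt,degrees=True)*Ro.from_euler("x",180,degrees=True)
def plan(pos,Rt):
    p,R=getc();d=R.inv().apply(np.array(pos)-p);w=(R.inv()*Rt).as_rotvec()
    row=np.r_[d/250,w/np.pi];n=max(np.linalg.norm(d)/50,np.degrees(np.linalg.norm(w))/8.59)
    print("row",np.round(row,4).tolist(),"min rows %.1f"%n)
E
python3 - <<'E'
from h import *
print(ori(0,40).as_matrix().round(2)[:,2])
plan([519,-20,110],ori(-2,0))
from bench import r
p,R=getc();print((Ro.from_euler("xyz",r.sense()["tcp_rot"],degrees=True)*R.inv()).magnitude())
E
```

```text
[ 0.64 -0.   -0.77]
row [1.8731, -1.5013, 0.4852, -0.0, -0.0, 0.1412] min rows 12.2
0.001706678358474811
```

```bash
python3 -m jog '[[0.95,-0.75,0.2,0,0,0.07],[0.95,-0.75,0.2,0,0,0.07],[0.95,-0.75,0.2,0,0,0.07],[0.95,-0.75,0.2,0,0,0.07],[0.95,-0.75,0.2,0,0,0.07],[0.95,-0.75,0.2,0,0,0.07],[0.95,-0.75,0.2,0,0,0.07],[0.95,-0.75,0.2,0,0,0.07],[0.95,-0.75,0.2,0,0,0.07],[0.95,-0.75,0.2,0,0,0.07]]' 0 40
python3 - <<'E'
from h import *
upd([0.95,-0.75,0.2,0,0,0.07])
print(getc()[0],getc()[1].as_euler("xyz",degrees=True))
plan([519,-20,110],ori(-2,0))
E
```

```text
time: 1.1
tool_pos: [381.4, -285.5, 181.6]
tcp_rot: [180.0, 0.0, 10.7]
ft_force: [0.0, 0.8, 0.4]
finger_gap: -0.2
[ 381.91489147 -284.09329727  181.292     ] [180.      0.     10.824]
row [0.737, -0.9346, 0.2852, -0.0, 0.0, 0.0712] min rows 6.1
```

```bash
python3 -m jog '[[0.737,-0.935,0.285,0,0,0.071],[0.737,-0.935,0.285,0,0,0.071],[0.737,-0.935,0.285,0,0,0.071],[0.737,-0.935,0.285,0,0,0.071],[0.737,-0.935,0.285,0,0,0.071],[0.737,-0.935,0.285,0,0,0.071],[0.737,-0.935,0.285,0,0,0.071],[0.737,-0.935,0.285,0,0,0.071],[0.737,-0.935,0.285,0,0,0.071],[0.737,-0.935,0.285,0,0,0.071]]'
python3 - <<'E'
from h import *
upd([0.737,-0.935,0.285,0,0,0.071])
print(getc()[0],getc()[1].as_euler("xyz",degrees=True))
from bench import r
S=r.sense();print(S["joint_pos"].round(1))
for n in("side","top"):
    s=r.snapshot(n);np.savez(f"pics/{n}1.npz",**s)
    u=proj(s,S["tool_pos"]);print(n,u)
    im=s["pixels"][195:350,170:330] if n=="side" else s["pixels"][120:280,100:300]
    cv2.imwrite(f"pics/{n}1.png",cv2.resize(im,None,fx=3.6,fy=3.6,interpolation=2)[:,:,::-1])
plan([519,-20,70],ori(-2,0))
E
```

```text
time: 2.1
tool_pos: [519.0, -21.9, 110.5]
tcp_rot: [180.0, -0.0, -2.1]
ft_force: [-0.4, -0.6, 0.4]
finger_gap: 0.2
[518.99028264 -19.90120401 110.042     ] [180.      0.     -1.956]
[ -8.    0.3 105.7  -0.   74.   84. ]
side [296.00060378 261.2567154 ]
top [202.60949926 239.78930117]
row [0.0001, 0.0004, 0.1602, -0.0, 0.0, 0.0002] min rows 0.8
```

View pics/side1.png

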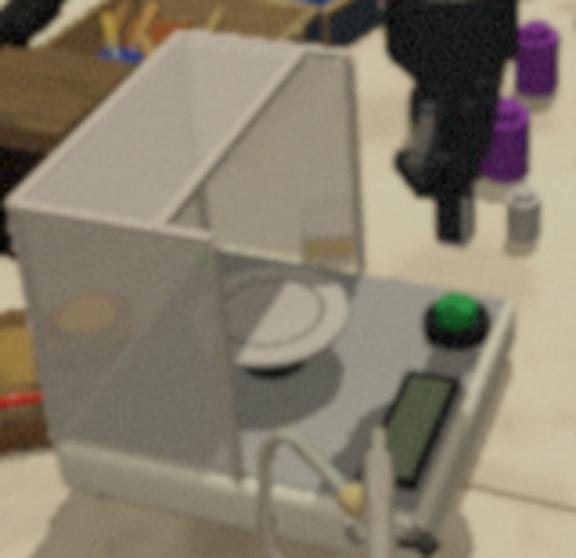

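View pics/top1.png

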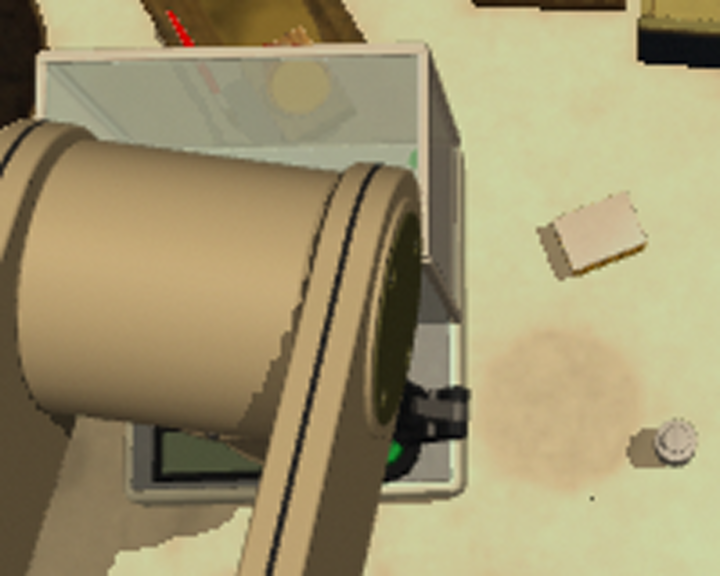

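```bash
python3 - <<'E'
from h import *
cv2.imwrite("pics/side1f.png",load("side1")["pixels"][:,:,::-1])
from bench import r
print(r.sense()["tool_pos"])
E
```

```text
[519.0014675  -21.56976262 110.60877171]
```

View pics/side1f.png

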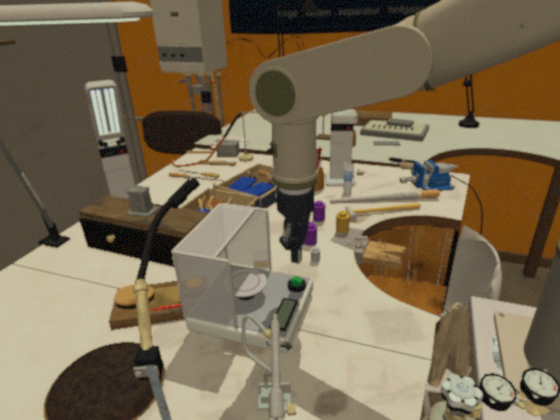

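```bash
python3 -m jog '[[0,-0.007,0.14,0,0,0],[0,-0.007,0.18,0,0,0],[0,-0.007,0.18,0,0,0],[0,-0.007,0.18,0,0,0],[0,-0.007,0.18,0,0,0]]'
python3 -c "
from h import *
upd([0,-0.007,0.18,0,0,0])"
python3 -m jog '[[0,0,0.008,0,0,0],[0,0,0.012,0,0,0],[0,0,0.016,0,0,0],[0,0,0.02,0,0,0],[0,0,0.02,0,0,0]]'
python3 -c "
from h import *
upd([0,0,0.02,0,0,0]);print(getc()[0])"
```

```text
time: 2.7
tool_pos: [519.7, -18.5, 66.3]
tcp_rot: [180.0, -0.1, -2.0]
ft_force: [-0.8, 0.0, 2.1]
finger_gap: 0.0
time: 3.2
tool_pos: [520.0, -18.4, 61.0]
tcp_rot: [180.0, -0.1, -2.0]
ft_force: [0.7, -1.9, 6.8]
finger_gap: -0.2
[519.05001365 -18.15222368  60.042     ]
```

```bash
python3 -m jog '[[0,0,0.004,0,0,0],[0,0,0.008,0,0,0],[0,0,0.008,0,0,0]]'
python3 -m jog '[[0,0,0.004,0,0,0],[0,0,0.008,0,0,0],[0,0,0.008,0,0,0]]'
python3 -c "
from h import *
upd([0,0,0.016,0,0,0]);print(getc()[0])"
```

```text
time: 3.5
tool_pos: [520.1, -18.4, 60.7]
tcp_rot: [180.0, -0.1, -2.0]
ft_force: [-8.0, 0.2, 23.4]
finger_gap: 0.3
time: 3.8
tool_pos: [520.3, -18.4, 60.4]
tcp_rot: [180.0, -0.1, -1.9]
ft_force: [-16.8, -0.5, 39.9]
finger_gap: -0.1
[519.05001365 -18.15222368  56.042     ]
```

```bash
python3 -m jog '[[0,0,-0.016,0,0,0],[0,0,-0.016,0,0,0],[0,0,-0.016,0,0,0]]'
python3 -m jog '[[0,0,-0.012,0,0,0],[0,0,-0.012,0,0,0],[0,0,-0.012,0,0,0]]'
python3 -m jog '[[0,0,-0.1,0,0,0],[0,0,-0.2,0,0,0],[0,0,-0.2,0,0,0],[0,0,-0.2,0,0,0]]'
python3 - <<'E'
from h import *
upd([0,0,-.228,0,0,0]);print(getc()[0])
from bench import r
s=r.snapshot("side")
print(blob(s,(45,80,40),(90,255,255),(280,270,312,300))[:2])
E
```

```text
time: 4.1
tool_pos: [520.1, -18.3, 61.0]
tcp_rot: [180.0, -0.1, -2.0]
ft_force: [0.3, -2.2, 9.3]
finger_gap: 0.3
time: 4.4
tool_pos: [519.3, -18.1, 63.1]
tcp_rot: [-180.0, -0.0, -2.0]
ft_force: [2.4, -0.7, 3.8]
finger_gap: -0.3
time: 4.8
tool_pos: [518.6, -18.0, 112.5]
tcp_rot: [-180.0, 0.0, -2.0]
ft_force: [0.7, 0.2, -0.9]
finger_gap: 0.4
[519.05001365 -18.15222368 113.042     ]
(array([296.35652174, 281.26086957]), array([290, 276,  14,  11, 115], dtype=int32))
```

The key went fully in and sprang back up: a hard stop at TCP z≈61, 3.8 N on the way up, and the key blob is unchanged at side (296,281). Before approaching the weight, I check how high the bench-pin clamp beside it stands.

```bash
python3 - <<'E'
from h import *
np.set_printoptions(precision=1,suppress=True)
T,S=load("top0"),load("side0")
a=cv2.resize(T["pixels"][235:345,310:410],None,fx=5,fy=5,interpolation=2)[:,:,::-1]
b=cv2.resize(S["pixels"][195:305,325:385],None,fx=5,fy=5,interpolation=2)[:,:,::-1]
cv2.imwrite("pics/pin.png",np.hstack([a,b]))
E
```

```text
(no output)
```

View pics/pin.png

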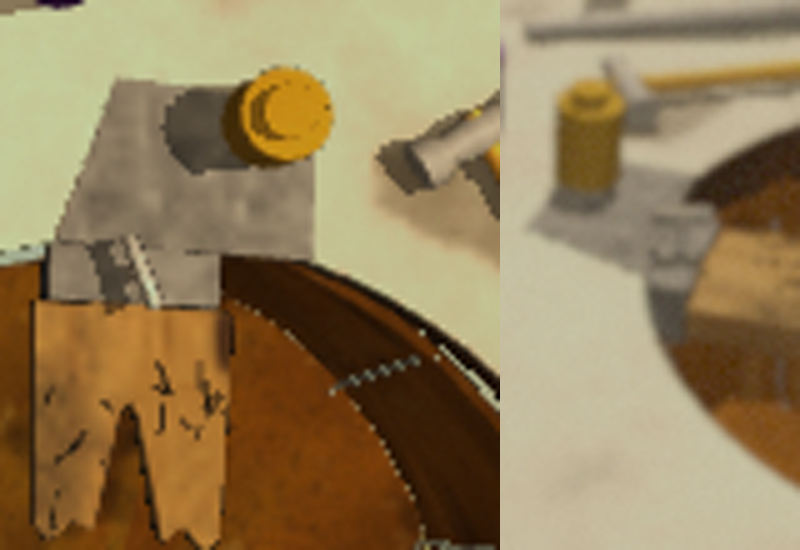

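The clamp is at top (337,289) and side (362,237), and it looks low. Triangulating it and planning the pregrasp.

```bash
python3 - <<'E'
from h import *
np.set_printoptions(precision=1,suppress=True)
T,S=load("top0"),load("side0")
print(two(ray(T,337,286),ray(S,362,237)), two(ray(T,320,284),ray(S,357,238)),two(ray(T,354,284),ray(S,366,235)))
G=np.array([486,-359.5,33.])
for az in(-38,-20):
    R=ori(az,40);z=R.as_matrix()[:,2];x=R.as_matrix()[:,0]
    print(az,"tcp",G+20*z,"pre",G-80*z,"lowbody",G-54*z-43*x)
    plan(G-80*z+[0,0,30],R)
E
```

```text
(array([ 423.3, -298.9,   21.8]), np.float64(8.995182964713079)) (array([ 429.3, -260.3,   40.7]), np.float64(5.081080613931487)) (array([ 422.6, -339.2,    5. ]), np.float64(19.076476072991515))
-38 tcp [ 496.1 -367.4   17.7] pre [ 445.5 -327.8   94.3] lowbody [ 432.7 -317.9   46.7]
row [-0.2518, 1.2481, -0.045, -0.0699, 0.2147, 0.1919] min rows 6.4
-20 tcp [ 498.1 -363.9   17.7] pre [ 437.7 -341.9   94.3] lowbody [ 422.4 -336.4   46.7]
row [-0.2811, 1.3054, -0.045, -0.035, 0.2204, 0.0961] min rows 6.7
```

```bash
python3 - <<'E'
from h import *
plan([480,-160,140],ori(-10,20))
E
```

```text
row [-0.1367, 0.5724, -0.1078, -0.0078, 0.1109, 0.0442] min rows 3.0
```

```bash
python3 -m jog '[[-0.137,0.572,-0.108,-0.008,0.111,0.044],[-0.137,0.572,-0.108,-0.008,0.111,0.044],[-0.137,0.572,-0.108,-0.008,0.111,0.044],[-0.137,0.572,-0.108,-0.008,0.111,0.044],[-0.137,0.572,-0.108,-0.008,0.111,0.044],[-0.137,0.572,-0.108,-0.008,0.111,0.044],[-0.137,0.572,-0.108,-0.008,0.111,0.044]]' 1 40
python3 - <<'E'
from h import *
upd([-0.137,0.572,-0.108,-0.008,0.111,0.044]);print(getc()[0])
plan([437.7,-341.9,100],ori(-20,40))
E
```

```text
time: 5.55
tool_pos: [480.4, -158.3, 139.3]
tcp_rot: [-180.0, -19.9, -9.8]
ft_force: [0.2, -0.4, -0.4]
finger_gap: 85.3
[ 479.93909264 -159.89988101  140.042     ]
row [-0.093, 0.7461, 0.1372, -0.0278, 0.1107, 0.0486] min rows 3.8
```

```bash
python3 -m jog '[[-0.093,0.746,0.137,-0.028,0.111,0.0486],[-0.093,0.746,0.137,-0.028,0.111,0.0486],[-0.093,0.746,0.137,-0.028,0.111,0.0486],[-0.093,0.746,0.137,-0.028,0.111,0.0486],[-0.093,0.746,0.137,-0.028,0.111,0.0486],[-0.093,0.746,0.137,-0.028,0.111,0.0486],[-0.093,0.746,0.137,-0.028,0.111,0.0486],[-0.093,0.746,0.137,-0.028,0.111,0.0486]]'
python3 - <<'E'
from h import *
upd([-0.093,0.746,0.137,-0.028,0.111,0.0486]);print(getc()[0])
from bench import r
t=r.snapshot("top");s=r.snapshot("side")
S=r.sense();print(S["tool_pos"],S["tcp_rot"],S["joint_pos"].round(0))
print(proj(t,S["tool_pos"]),proj(s,S["tool_pos"]))
a=cv2.resize(t["pixels"][200:320,290:410],None,fx=4,fy=4,interpolation=2)
b=cv2.resize(s["pixels"][150:270,300:380],None,fx=4,fy=4,interpolation=2)
cv2.imwrite("pics/pre.png",np.hstack([a,b])[:,:,::-1])
print(blob(s,(15,130,90),(30,255,255),(330,200,356,240))[:2])
plan([498.1,-363.9,17.7],ori(-20,40))
E
```

```text
time: 6.35
tool_pos: [439.1, -340.5, 100.9]
tcp_rot: [179.9, -40.1, -19.8]
ft_force: [0.0, -0.5, 0.1]
finger_gap: 85.5
[ 437.69109961 -341.86327254  100.03817236]
[ 438.94827905 -340.79345486  101.0144757 ] [179.89627383 -40.12399975 -19.77731625] [-59. -24. 137.  39.  40.  27.]
[363.36871532 278.93032193] [358.8985934  203.65107889]
(array([342.5473251 , 221.39917695]), array([337, 211,  13,  22, 243], dtype=int32))
row [-0.0151, -0.0, 0.4176, 0.0001, -0.0003, 0.0001] min rows 2.1
```

View pics/pre.png

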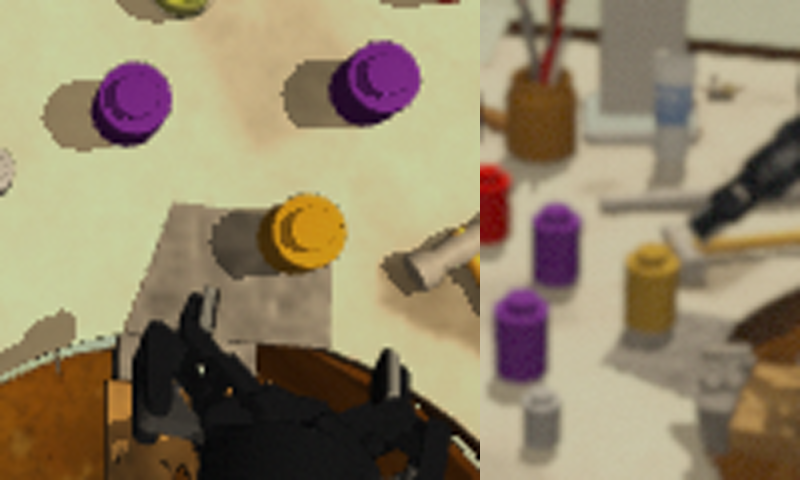

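Top view: the open jaws at crop (208,310) and (392,370) straddle the line to the brass weight at (307,235). The weight is unmoved and nothing is in the way. Advancing.

```bash
python3 -m jog '[[-0.007,0,0.1,0,0,0],[-0.011,0,0.2,0,0,0],[-0.015,0,0.3,0,0,0],[-0.015,0,0.37,0,0,0],[-0.015,0,0.418,0,0,0],[-0.015,0,0.418,0,0,0],[-0.015,0,0.418,0,0,0]]'
python3 - <<'E'
from h import *
upd([-0.015,0,0.418,0,0,0]);print(getc()[0])
from bench import r
t=r.snapshot("top");s=r.snapshot("side")
a=cv2.resize(t["pixels"][200:320,290:410],None,fx=4,fy=4,interpolation=2)
b=cv2.resize(s["pixels"][150:270,300:380],None,fx=4,fy=4,interpolation=2)
cv2.imwrite("pics/pre2.png",np.hstack([a,b])[:,:,::-1])
E
```

```text
time: 7.15
tool_pos: [498.6, -363.2, 18.0]
tcp_rot: [180.0, -40.1, -19.9]
ft_force: [-0.4, 0.3, -0.2]
finger_gap: 85.0
[ 498.16723478 -363.92666407   17.63576748]
```

View pics/pre2.png

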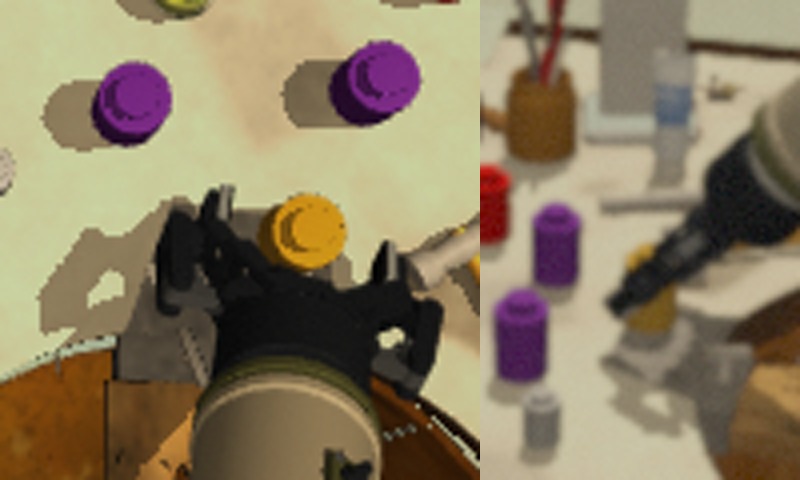

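The weight sits between the pads, with the jaw midpoint at crop (308,222) and the weight at (307,235), and there is no contact force. Closing.

```bash
python3 -m jog '[[0,0,0,0,0,0],[0,0,0,0,0,0],[0,0,0,0,0,0],[0,0,0,0,0,0],[0,0,0,0,0,0],[0,0,0,0,0,0],[0,0,0,0,0,0],[0,0,0,0,0,0]]' 0 45
python3 - <<'E'
from h import *
plan([498.2,-363.9,57.6],ori(-20,40))
plan([498.2,-363.9,137.6],ori(-20,40))
E
```

```text
time: 8.05
tool_pos: [498.4, -364.3, 18.3]
tcp_rot: [179.9, -40.1, -20.0]
ft_force: [-4.3, 2.3, 8.2]
finger_gap: 39.0
row [0.1029, -0.0001, -0.1223, 0.0001, -0.0003, 0.0001] min rows 0.8
row [0.3089, 0.0001, -0.3672, 0.0001, -0.0003, 0.0001] min rows 2.4
```

```bash
python3 -m jog '[[0.026,0,-0.031,0,0,0],[0.052,0,-0.061,0,0,0],[0.103,0,-0.122,0,0,0],[0.2,0,-0.238,0,0,0],[0.309,0,-0.367,0,0,0],[0.309,0,-0.367,0,0,0],[0.309,0,-0.367,0,0,0],[0.309,0,-0.367,0,0,0]]'
python3 - <<'E'
from h import *
upd([0.309,0,-0.367,0,0,0]);print(getc()[0])
from bench import r
t=r.snapshot("top");s=r.snapshot("side");np.savez("pics/sL.npz",**s);np.savez("pics/tL.npz",**t)
S=r.sense();print(S["ft_force"],S["tool_pos"],S["joint_pos"].round(0))
a=cv2.resize(t["pixels"][200:320,290:410],None,fx=4,fy=4,interpolation=2)
b=cv2.resize(s["pixels"][150:270,300:380],None,fx=4,fy=4,interpolation=2)
cv2.imwrite("pics/lift.png",np.hstack([a,b])[:,:,::-1])
E
```

```text
time: 8.85
tool_pos: [497.2, -362.4, 134.7]
tcp_rot: [-179.9, -39.8, -20.1]
ft_force: [0.3, 0.4, -4.8]
finger_gap: 38.7
[ 498.27057341 -363.90563155  137.57581033]
[-0.33528787  1.12082035 -4.47815016] [ 497.13473006 -362.40832656  134.30302661] [-53. -16. 127.  34.  39.  36.]
```

View pics/lift.png

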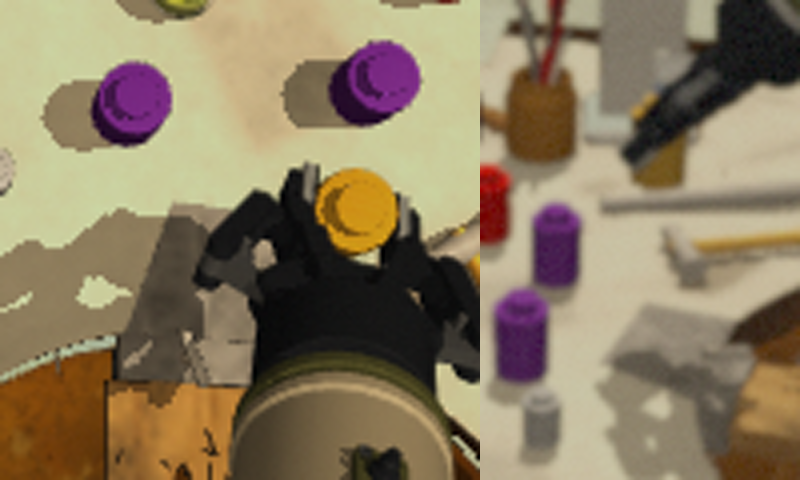

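The weight is held upright: knob centre at top crop (352,205), base clear of the plate in the side view. The wrist load of about 4.5 N matches. Next I find where the weight sits relative to the tool.

```bash
python3 - <<'E'
from h import *
np.set_printoptions(precision=1,suppress=True)
T,S=load("tL"),load("sL")
box=(365,235,395,268)
c,st,m=blob(T,(15,120,80),(32,255,255),box);print(c,st)
e=cv2.minEnclosingCircle(np.argwhere(m)[:,::-1].astype(np.float32));print(e)
u=(352/4-.5+290,205/4-.5+200)
for z in(168,174,180):print(z,"knob",onz(T,*u,z),"cyl circle",onz(T,*e[0],z-9))
# side: bottom of weight
c,st,m=blob(S,(12,90,50),(34,255,255),(325,165,352,200));print(c,st)
ys,xs=np.where(m)
for y in range(188,200):
    q=xs[ys==y]
    if len(q):print(y,q.min(),q.max(),end="; ")
for z in(112,116,120):
    print(z, proj(S,[484.7,-357.6,z]), proj(S,[484.7,-357.6,z]+20*np.array([-.35,.93,0])))
E
```

```text
[378.8 252.1] [369 242  21  23 350]
((378.0625, 252.8125), 11.237940788269043)
168 knob [ 488.  -356.7  168. ] cyl circle [ 485.  -359.6  159. ]
174 knob [ 487.4 -355.3  174. ] cyl circle [ 484.4 -358.2  165. ]
180 knob [ 486.8 -353.9  180. ] cyl circle [ 483.8 -356.8  171. ]
[345.7 190.9] [338 182  14  15 120]
188 344 350; 189 343 350; 190 342 350; 191 341 350; 192 339 350; 193 338 350; 194 338 350; 195 338 350; 196 340 348; 112 [343.8 195.5] [344.9 198.6]
116 [343.9 194.2] [345.  197.3]
120 [343.9 192.9] [345.1 196. ]
```

```bash
python3 - <<'E'
from h import *
plan([530,-175,155],ori(-9,40))
E
```

```text
row [-0.0616, -0.7534, -0.1433, 0.0394, -0.0003, -0.0467] min rows 3.8
```

```bash
python3 -m jog '[[-0.006,-0.075,-0.014,0.004,0,-0.005],[-0.018,-0.226,-0.043,0.012,0,-0.014],[-0.031,-0.377,-0.072,0.02,0,-0.023],[-0.046,-0.565,-0.107,0.03,0,-0.035],[-0.062,-0.753,-0.143,0.039,0,-0.047],[-0.062,-0.753,-0.143,0.039,0,-0.047],[-0.062,-0.753,-0.143,0.039,0,-0.047]]'
python3 - <<'E'
from h import *
upd([-0.062,-0.753,-0.143,0.039,0,-0.047]);print(getc()[0],getc()[1].as_euler("xyz",degrees=True))
plan([558,36,155],ori(1,40))
E
```

```text
time: 9.65
tool_pos: [529.6, -173.3, 153.2]
tcp_rot: [179.9, -39.9, -8.8]
ft_force: [-0.5, -0.1, -5.2]
finger_gap: 38.7
[ 529.92389547 -175.08028087  154.8798313 ] [179.87464861 -40.04131622  -8.93598149]
row [-0.0152, -0.8515, -0.0152, 0.0362, -0.0002, -0.0423] min rows 4.3
```

```bash
python3 -m jog '[[-0.002,-0.11,-0.002,0.005,0,-0.005],[-0.005,-0.26,-0.005,0.011,0,-0.013],[-0.008,-0.43,-0.008,0.018,0,-0.021],[-0.012,-0.61,-0.012,0.027,0,-0.031],[-0.014,-0.76,-0.014,0.032,0,-0.038],[-0.015,-0.851,-0.015,0.036,0,-0.042],[-0.015,-0.851,-0.015,0.036,0,-0.042],[-0.015,-0.851,-0.015,0.036,0,-0.042],[-0.015,-0.851,-0.015,0.036,0,-0.042]]'
python3 - <<'E'
from h import *
upd([-0.015,-0.851,-0.015,0.036,0,-0.042]);print(getc()[0],getc()[1].as_euler("xyz",degrees=True))
from bench import r
t=r.snapshot("top");s=r.snapshot("side");np.savez("pics/sM.npz",**s);np.savez("pics/tM.npz",**t)
S=r.sense();print(S["ft_force"],S["tool_pos"],S["tcp_rot"],S["joint_pos"].round(0))
cv2.imwrite("pics/sM.png",cv2.resize(s["pixels"][165:350,160:330],None,fx=3.2,fy=3.2,interpolation=2)[:,:,::-1])
cv2.imwrite("pics/tM.png",cv2.resize(t["pixels"][110:270,90:260],None,fx=3.6,fy=3.6,interpolation=2)[:,:,::-1])
plan([627.5,37,112],ori(1,40))
E
```

```text
time: 10.55
tool_pos: [557.8, 34.6, 154.0]
tcp_rot: [-180.0, -39.9, 0.8]
ft_force: [0.3, 0.1, -4.2]
finger_gap: 38.9
[558.04820765  35.86923952 154.98188597] [-179.99700657  -40.03322398    0.93807716]
[ 0.49416575 -0.48601339 -4.54776583] [557.92236073  34.48010195 154.48891233] [-179.99320837  -39.9852306     0.80636344] [ -4. -33. 137.   5.  36.  83.]
row [0.1021, 0.0, 0.3104, 0.0002, -0.0002, -0.0003] min rows 1.6
```

View pics/sM.png

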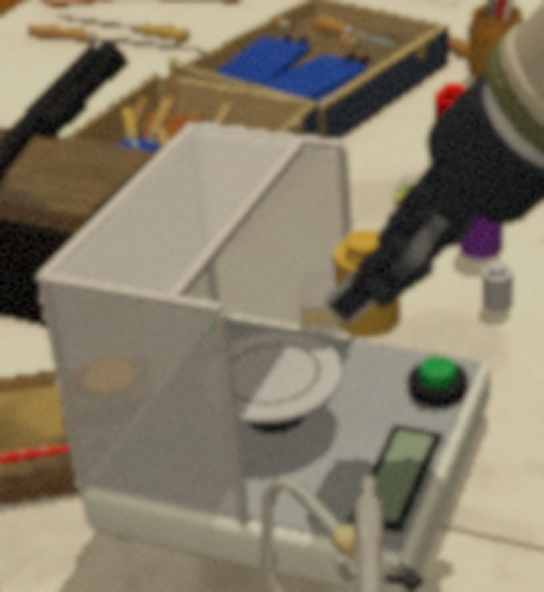

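View pics/tM.png

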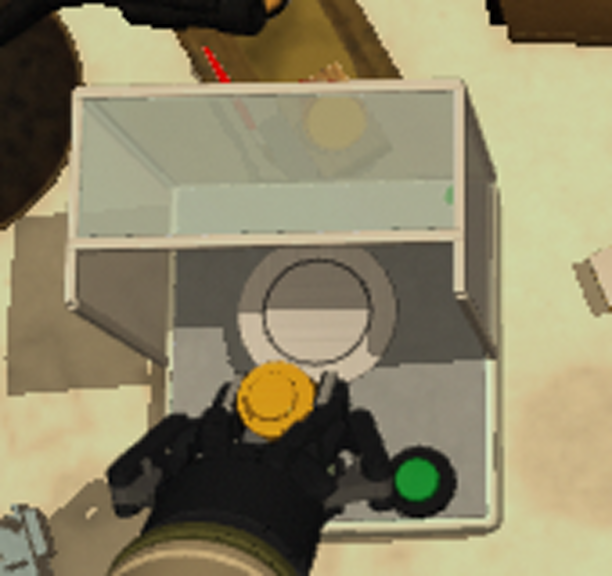

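The weight hangs upright ahead of the pan, at top crop (276,400), with the pan at (318,311). The pan is empty and the key is up. Checking the axis offset here.

```bash
python3 - <<'E'
from h import *
np.set_printoptions(precision=1,suppress=True)
T=load("tM")
c,st,m=blob(T,(15,120,80),(32,255,255),(150,200,185,240));ct=cv2.findContours(m.astype(np.uint8),0,1)[0]
e=cv2.fitEllipse(max(ct,key=len));k=cv2.minEnclosingCircle(max(ct,key=len));print(st,e,k)
print(onz(T,*k[0],188),onz(T,*e[0],188), onz(T,(270+.5)/3.6-.5+90,(394+.5)/3.6-.5+110,197))
# pan inner ring ellipse centre, top view (ring on the pan top)
for z in(74,78,82):print(z,onz(T,(318+.5)/3.6-.5+90,(311.5+.5)/3.6-.5+110,z))
plan([627.5,38.3,116],ori(1,40)); 
E
```

```text
[156 210  22  23 358] ((165.93850708007812, 220.2197265625), (19.33992576599121, 22.036582946777344), 49.175743103027344) ((166.7105255126953, 220.92105102539062), 11.405801773071289)
[544.2  32.  188. ] [545.5  33.5 188. ] [546.   33.7 197. ]
74 [616.4  37.6  74. ]
78 [615.5  36.7  78. ]
82 [614.6  35.9  82. ]
row [0.1125, -0.0052, 0.2982, 0.0002, -0.0002, -0.0003] min rows 1.6
```

```bash
python3 - <<'E'
from h import *
plan([628,39,115],ori(1,40)); 
E
python3 -m jog '[[0.014,-0.001,0.04,0,0,0],[0.035,-0.003,0.1,0,0,0],[0.06,-0.005,0.16,0,0,0],[0.085,-0.007,0.225,0,0,0],[0.105,-0.008,0.28,0,0,0],[0.1165,-0.008,0.3025,0,0,0],[0.1165,-0.008,0.3025,0,0,0],[0.1165,-0.008,0.3025,0,0,0],[0.1165,-0.008,0.3025,0,0,0]]'
python3 - <<'E'
from h import *
upd([0.1165,-0.008,0.3025,0,0,0]);print(getc()[0])
from bench import r
t=r.snapshot("top");s=r.snapshot("side");np.savez("pics/sN.npz",**s);np.savez("pics/tN.npz",**t)
S=r.sense();print(S["ft_force"],S["tool_pos"],S["tcp_rot"],S["joint_pos"].round(0))
cv2.imwrite("pics/sN.png",cv2.resize(s["pixels"][165:350,160:330],None,fx=3.2,fy=3.2,interpolation=2)[:,:,::-1])
cv2.imwrite("pics/tN.png",cv2.resize(t["pixels"][110:270,90:260],None,fx=3.6,fy=3.6,interpolation=2)[:,:,::-1])
E
```

```text
row [0.1115, -0.0079, 0.3025, 0.0002, -0.0002, -0.0003] min rows 1.6
time: 11.55
tool_pos: [628.8, 38.8, 116.3]
tcp_rot: [-180.0, -40.1, 0.9]
ft_force: [0.1, -0.4, -4.2]
finger_gap: 39.4
[628.95040622  39.03441165 115.81217607]
[-0.22265918 -0.01446757 -3.76688593] [628.90479565  38.97399716 116.4371154 ] [179.99909112 -40.08161689   0.93684334] [ -2. -14. 128.   5.  26.  83.]
```

View pics/sN.png

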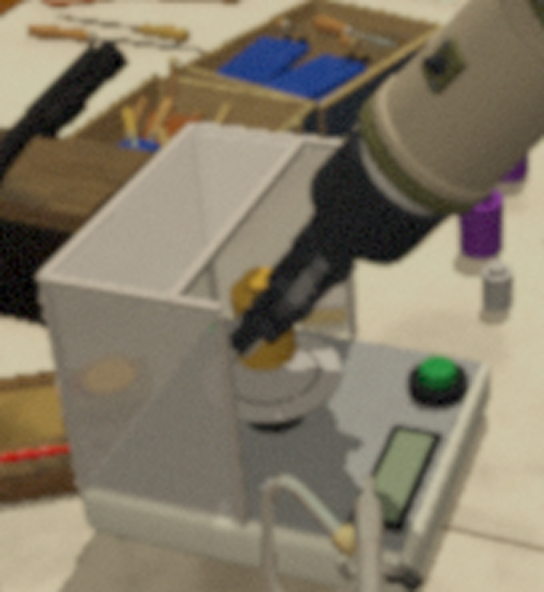

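View pics/tN.png

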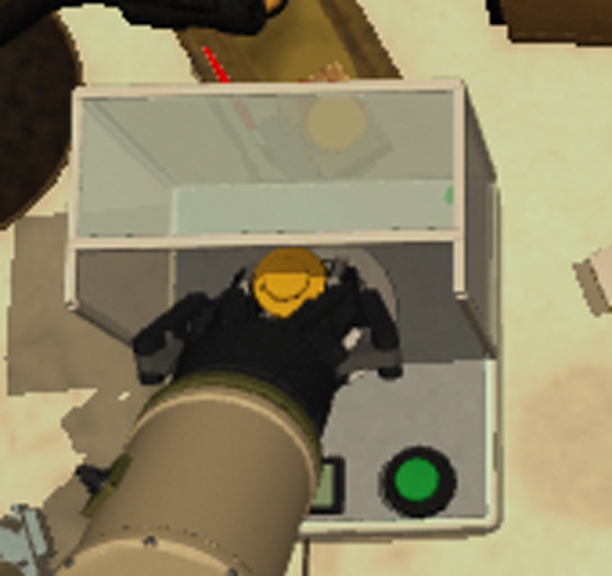

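Side crop (265,330): the weight hangs over the pan, and the fingers are clear of the roof edge and walls. Lowering in small steps and watching the force.

```bash
python3 -m jog '[[-0.01,0.002,0.01,0,0,0],[-0.022,0.004,0.02,0,0,0],[-0.03,0.005,0.029,0,0,0],[-0.035,0.005,0.034,0,0,0],[-0.035,0.005,0.034,0,0,0]]'
python3 -m jog '[[-0.0026,0,0.003,0,0,0],[-0.0051,0,0.006,0,0,0],[-0.0077,0,0.009,0,0,0],[-0.0103,0,0.012,0,0,0],[-0.0103,0,0.012,0,0,0]]'
python3 -m jog '[[-0.0026,0,0.003,0,0,0],[-0.0051,0,0.006,0,0,0],[-0.0051,0,0.006,0,0,0]]'
python3 - <<'E'
from h import *
upd([-0.035-.0103-.0051,0.005,0.034+.012+.006,0,0,0]);print(getc()[0])
E
```

```text
time: 12.15
tool_pos: [627.3, 37.8, 102.8]
tcp_rot: [-180.0, -40.0, 0.9]
ft_force: [0.5, 0.7, -4.3]
finger_gap: 38.8
time: 12.65
tool_pos: [627.6, 37.8, 99.5]
tcp_rot: [-180.0, -40.0, 0.9]
ft_force: [-0.5, -0.2, -4.7]
finger_gap: 38.6
time: 12.95
tool_pos: [627.9, 37.8, 97.9]
tcp_rot: [-180.0, -40.1, 0.9]
ft_force: [-0.3, -0.1, -3.1]
finger_gap: 39.2
[627.68562437  37.76421383  97.75367602]
```

```bash
python3 -m jog '[[-0.0026,0,0.003,0,0,0],[-0.0026,0,0.003,0,0,0]]'
python3 -m jog '[[-0.0026,0,0.003,0,0,0],[-0.0026,0,0.003,0,0,0]]'
python3 -m jog '[[0,0,0,0,0,0]]'
python3 -m jog '[[0,0,0,0,0,0]]'
python3 - <<'E'
from h import *
upd([-0.0052,0,0.006,0,0,0]);print(getc()[0])
E
```

```text
time: 13.15
tool_pos: [628.0, 37.7, 97.1]
tcp_rot: [180.0, -40.1, 0.9]
ft_force: [0.3, 0.6, -2.0]
finger_gap: 38.7
time: 13.35
tool_pos: [628.0, 37.7, 96.1]
tcp_rot: [-180.0, -40.1, 0.9]
ft_force: [-0.4, 0.4, -1.4]
finger_gap: 39.1
time: 13.45
tool_pos: [628.0, 37.8, 96.2]
tcp_rot: [180.0, -40.1, 0.9]
ft_force: [0.2, 1.5, -0.9]
finger_gap: 38.5
time: 13.55
tool_pos: [627.9, 37.7, 96.1]
tcp_rot: [-180.0, -40.1, 0.9]
ft_force: [0.5, 0.2, -1.4]
finger_gap: 39.0
[627.65510168  37.76379243  95.76896742]
```

```bash
python3 -m jog '[[-0.0026,0,0.003,0,0,0],[-0.0026,0,0.003,0,0,0],[-0.0026,0,0.003,0,0,0]]'
python3 -m jog '[[0,0,0,0,0,0],[0,0,0,0,0,0],[0,0,0,0,0,0],[0,0,0,0,0,0],[0,0,0,0,0,0],[0,0,0,0,0,0],[0,0,0,0,0,0],[0,0,0,0,0,0]]' 0.8 
python3 - <<'E'
from h import *
upd([-0.0026,0,0.003,0,0,0]);print(getc()[0])
from bench import r
t=r.snapshot("top");s=r.snapshot("side");np.savez("pics/sR.npz",**s);np.savez("pics/tR.npz",**t)
a=cv2.resize(s["pixels"][225:325,215:305],None,fx=4.4,fy=4.4,interpolation=2)
b=cv2.resize(t["pixels"][155:255,130:210],None,fx=4.4,fy=4.4,interpolation=2)
cv2.imwrite("pics/rel.png",np.hstack([a,b])[:,:,::-1])
E
```

```text
time: 13.85
tool_pos: [627.9, 37.7, 95.1]
tcp_rot: [-180.0, -40.1, 0.9]
ft_force: [0.5, 0.9, -1.0]
finger_gap: 39.3
time: 14.65
tool_pos: [627.6, 37.8, 94.8]
tcp_rot: [-180.0, -40.0, 0.9]
ft_force: [1.3, -0.1, 0.1]
finger_gap: 68.7
[627.63984033  37.76358173  94.77661313]
```

View pics/rel.png

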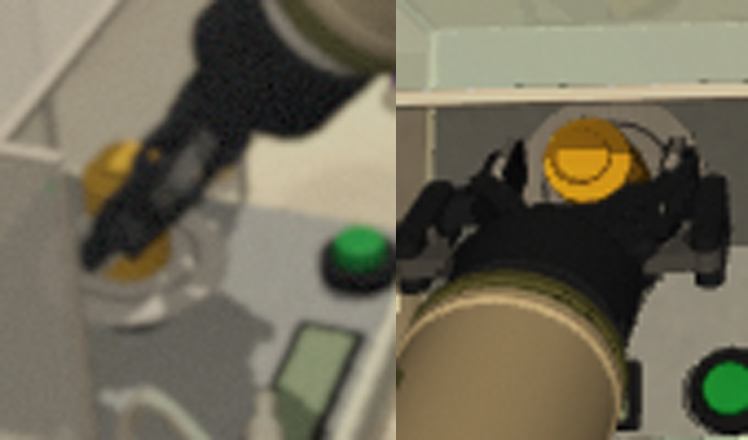

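Released. The weight stands upright on the pan, side crop (128,210) and top crop (588,160), with a pad clear on each side. Backing out along the fingers.

```bash
python3 -m jog '[[0,0,-0.03,0,0,0],[0,0,-0.1,0,0,0],[0,0,-0.2,0,0,0],[0,0,-0.3,0,0,0],[0,0,-0.4,0,0,0],[0,0,-0.4,0,0,0]]'
python3 - <<'E'
from h import *
upd([0,0,-.4,0,0,0]);plan([520,-180,230],ori(1,40))
E
```

```text
time: 15.35
tool_pos: [564.0, 36.7, 175.9]
tcp_rot: [180.0, -40.4, 1.0]
ft_force: [1.2, 0.3, 1.2]
finger_gap: 68.2
row [0.0074, 0.8639, -0.3003, 0.0002, -0.0002, -0.0003] min rows 4.6
```

```bash
python3 -m jog '[[0,0,-0.15,0,0,0],[0,0.15,-0.3,0,0,0],[0,0.35,-0.3,0,0,0],[0,0.55,-0.3,0,0,0],[0,0.75,-0.3,0,0,0],[0,0.86,-0.3,0,0,0],[0,0.86,-0.3,0,0,0]]'
python3 - <<'E'
from h import *
np.set_printoptions(precision=1,suppress=True)
upd([0,0.86,-.3,0,0,0])
from bench import r
t=r.snapshot("top");s=r.snapshot("side");np.savez("pics/sF.npz",**s);np.savez("pics/tF.npz",**t)
a=cv2.resize(s["pixels"][195:335,170:320],None,fx=3,fy=3,interpolation=2)
b=cv2.resize(t["pixels"][135:275,110:220],None,fx=3,fy=3,interpolation=2)
cv2.imwrite("pics/fin.png",np.hstack([a,b])[:,:,::-1])
cv2.imwrite("pics/finT.png",t["pixels"][:,:,::-1])
c,st,m=blob(s,(12,90,50),(34,255,255),(220,230,270,310));print(c,st)
c,st,m=blob(t,(12,90,50),(34,255,255),(150,170,205,225));print(c,st)
print(proj(s,[615,36.8,76]),proj(t,[615,36.8,127]),proj(t,[615,36.8,136]),r.sense()["qd"])
E
```

```text
time: 16.05
tool_pos: [518.0, -183.6, 228.2]
tcp_rot: [180.0, -40.0, 0.6]
ft_force: [-0.3, 0.3, -0.5]
finger_gap: 68.0
[243.3 272.6] [233 257  21  32 537]
[175.2 193.2] [163 181  25  25 458]
[244.6 282.6] [172.8 190.9] [171.8 189.9] [ 2.6 -1.6  1.  -0.1  0.3  0.5]
```

View pics/fin.png

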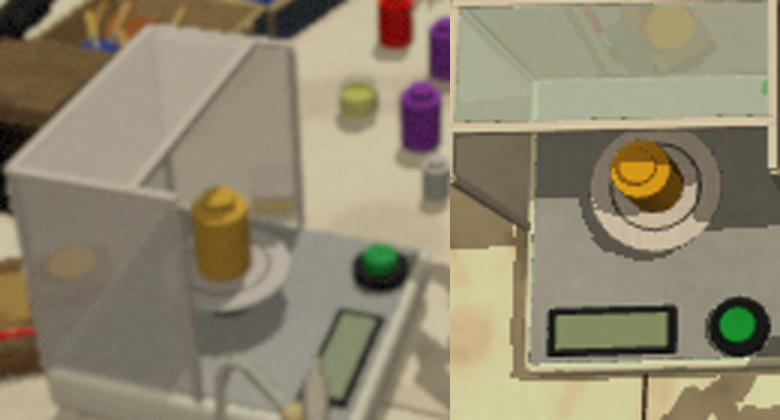

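View pics/finT.png

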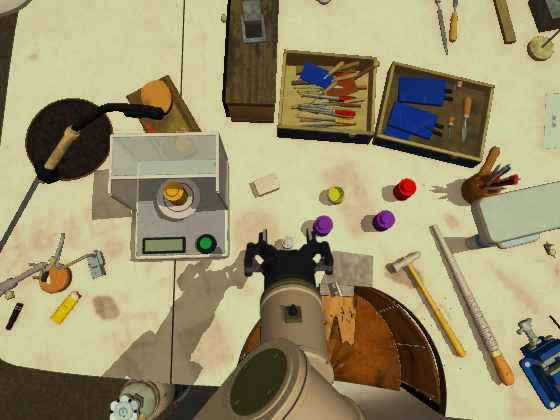

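The weight stands alone on the pan with the key up. The jar, tin, small weight and look-alikes look unmoved. Now measuring how well it is centred, against the bare pan.

```bash
python3 - <<'E'
from h import *
np.set_printoptions(precision=1,suppress=True)
t,s=load("tF"),load("sF")
a=cv2.resize(t["pixels"][165:230,140:205],None,fx=9,fy=9,interpolation=2)
b=cv2.resize(s["pixels"][245:305,215:275],None,fx=9,fy=9,interpolation=2)
cv2.imwrite("pics/z1.png",a[:,:,::-1]);cv2.imwrite("pics/z2.png",b[:,:,::-1])
for o,c in(("steel",(288,242)),):pass
T0=load("top0")
d=cv2.absdiff(t["pixels"],T0["pixels"]).max(2)
for n,(x,y) in dict(jar=(336,194),tin=(265,185),steel=(288,242),red=(404,188),p2=(385,220)).items(): print(n,d[y-9:y+9,x-12:x+12].mean())
E
```

```text
jar 11.1875
tin 12.287037037037036
steel 20.77314814814815
red 10.868055555555555
p2 9.11111111111111
```

View pics/z1.png

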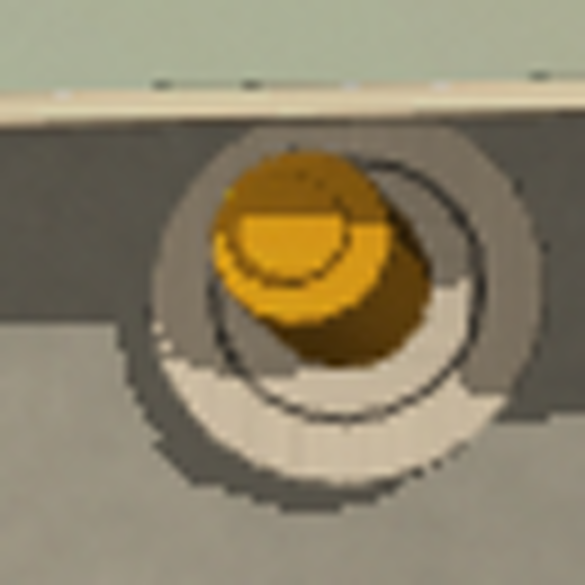

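View pics/z2.png

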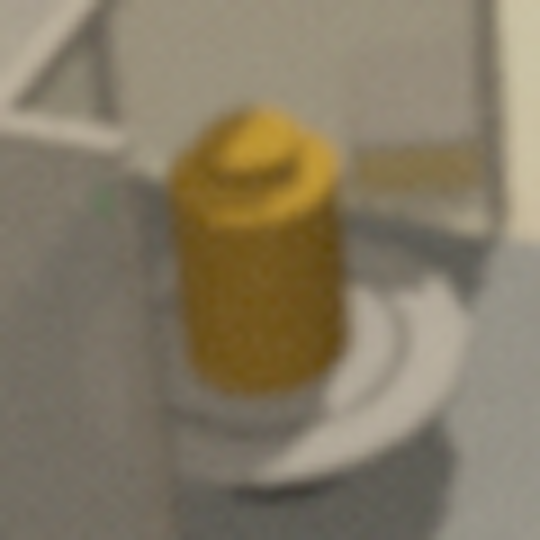

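The base circle is centred at crop (348,282) and the pan ring at (347.5,290), so the weight is within about 2 mm of centre and upright. The arm is clear, so I'm handing in.

```bash
python3 - <<'E'
from bench import r
print(r.sense()["ft_force"]);print(r.hand_in())
E
```

```text
[ 0.15303099  0.71435092 -0.12790627]
the job is handed in; nothing more can be done
None
```

The big brass check weight is standing upright on the balance pan, about 2 mm behind its centre. I handed the job in at about 16 s of robot time.

- **Zero key:** I pressed it with the pan empty. It met its stop about 6 mm down, where the force on it rose to 40 N before I backed off, well above the 5 N it needs. It pushed back as I lifted, and its camera blob afterwards was exactly where it started. I did not have its joint reading, so "fully in" is judged from force and height.
- **Weight:** I lowered it in 1 mm steps at the end. I let go when the wrist was carrying about 1 N of its roughly 4.4 N, so the pan had most of it.
- **Last checks:** The arm was clear of everything and the wrist force was under 1 N. The jar and tin matched the first picture.
- **Less certain:** The small steel weight's image patch differed more (20.8 against 9 to 12 for the other objects checked). I put that down to the gripper hovering over it. It is still at top pixel (288,242), but I did not measure it again.

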